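# Grade fired beads by tipping a scoop onto the bead grader

## Robot

A 7-joint arm with a two-finger parallel gripper is mounted at the origin on the work surface. World frame = base frame: x ahead of the robot, y to its left, z up, the work surface at z = 0. Lengths are in m, angles in rad, forces in N, time in s.
With the tool pointing down it reaches from about 0.425 to 0.95 m from the base axis. Payload 16.7 kg.
Tool frame: the origin (TCP) lies at the very end of the fingers, on their centre line; the grasp point (between the pads) lies 19 mm behind it; z points along the fingers, y is the line along which they close (so a half turn about z gives the same grasp; the last joint's range is limited). The gripper opens to 94 mm and grips with 3 to 60 N. Pads are 16 mm wide; open, the fingers measure 119 mm over their backs; the gripper's body (75 mm by 177 mm) begins 78 mm behind the grasp point.
Start: joints at [1.133, 0.426, 0.074, 1.606, -0.034, 1.111, -0.067], TCP at [0.192, -0.647, 0.205] pointing down, gripper open.
Joint ranges: [-2.85, 2.85], [-0.5, 2.14], [-1.23, 1.37], [0.21, 2.46], [-1.02, 4.16], [0.16, 2.05], [-2.73, 2.73]. Speed limits (rad/s): [1.89, 1.89, 2.39, 2.39, 3.01, 3.01, 3.01].

## Interface

Orientations are given as a unit quaternion [x, y, z, w].
In Python, from bench import r gives the robot as it stands.
- The arm moves only by the tool jog_arm, never from a script. Its argument "rows" is one flat list of numbers, 7 for each row, row after row: the finger opening in cm, from 0 to 9.4, then the shift along the tool's x, y, z in cm, then the turn, a rotation vector about the tool's x, y, z in rad. A call has 1 to 10 rows; each row shifts and turns the commanded pose from where the row before left it, along the tool's axes as they then stand; what a row does not reach is not made up. A row lasts 1/10 s, in which the tool goes at most 50 mm and 8.59 degrees, less where a joint would pass 70% of its speed; a pose out of reach is approached as far as the arm can. A call with a gripper value outside its range is refused whole. The fingers move at their own pace and stop on an object; "newtons" is the grip in N (left out, the last holds). Time passes only in rows, so rows that do not move let the fingers close. It gives the time, the measured TCP pose, the force, the opening and the grip force at its end, in the units of the state.
- r.state(): the state, without advancing time (a new reading comes with each control period).
- r.capture(name): name is "scene" or "top" or "wrist"; returns the picture (420x560x3 uint8, red, green, blue); there is no depth.
- r.calibration(name): a dict with "vfov" (degrees; the focal length in pixels is half the picture's height over the tangent of half this angle, whatever the lens; pixels are square), "cx", "cy" (the principal point, pixels), "position" and "rotation" of the camera in the world; the wrist camera has in their place "tool_from_camera" (4x4, takes a point from camera to tool coordinates, whose origin is the TCP and whose axes are the flange's). Camera axes: x right, y up, looking along -z (the intrinsics and any distortion apply to the point x, -y, -z); pixel columns grow to the right and rows downward; lengths in m; the calibration is good to about 2 mm. A picture is of the moment at which its call begins: read the wrist's pose just before it. calibration takes no time and is no camera call.
- r.sign_off(): hands the job in; it is judged then, once.
The state is a dict: "time_s": time; "joint_positions": joint angles; "joint_vel": joint speeds; "tau": joint torques, N m; "eef_pos": TCP position; "eef_rot": TCP orientation; "wrist_force": force on the tool from outside, world axes, zero at the start; "torque": the same for the moment, N m; "grip_width": finger opening in m; "grip_force": force on a finger pad.
Only numpy, scipy, OpenCV 4.12 (cv2) and the standard library are available. Lean on these libraries where they do the work, as an engineer would, in place of code of your own. Each camera call takes 0.05 s, during which the arm holds its last target. There are 200 camera calls.

## Task

Two round stoneware beads, one large and one small, wait in one of the two wooden scoops. Pick that scoop up by its handle and, from close above, gently tip the beads out of its open mouth onto the solid board at the high end of the sloped bead grader, so that they roll down and sort themselves: the large one over the bars into the end tray, the small one between the bars onto the floor below. Then stand the empty scoop upright on the table again and let go.

Things in the scene. Friction and masses are not known exactly. Their poses are not given: they have to be found in the camera images.
- scoop: Plywood scoop with the beads (its twin holds square clay offcuts), 0.22 kg. In mm, origin on the table under it. Tray 80 wide inside, open at its mouth, -x; floor falls 9.5 deg from lip (x -60, z 32) to back wall (x 60, z 12): beads roll out when tipped 25-35 deg mouth-down about y. Handle slab behind: centre x 78, y 0, 16 thick along x, 26 wide, top z 106; pinch it across x, tips above z 62.
- grader: Fixed plywood grader. In mm, origin on the table under its middle, +x to its high end. All slopes 14 deg down to -x: solid landing board x 160 to 85 (z 105 at x 120, 172 wide, no wall behind), then bars with 28 gaps to x -92; 40 below them a floor that ends at a cross wall, x -94; beyond it the end tray to x -162. Side walls y +-91, 10 thick, tops from z 95 (foot) to 157 (head).
- large_bead: Round stoneware bead, 38 mm diameter, 66 g, too big for the gaps between the bars. Origin at its centre.
- small_bead: Round stoneware bead, 22 mm diameter, 13 g, of the same clay. Origin at its centre.

How it is judged:
On the way, in this order (a step that is already met when the one before it is completed fails the run):
1. the scoop is lifted clear of the table, level, with both beads in it (height (world z) of scoop above 0.05 m and angle between scoop's own z axis and vertical below 0.17 rad and x of large_bead in the frame of scoop between -0.07 and 0.075 m and y of large_bead in the frame of scoop between -0.045 and 0.045 m and z of large_bead in the frame of scoop between 0 and 0.08 m and x of small_bead in the frame of scoop between -0.07 and 0.075 m and y of small_bead in the frame of scoop between -0.045 and 0.045 m and z of small_bead in the frame of scoop between 0 and 0.08 m), for 0.2 s.
2. the scoop is tipped mouth-down over the head of the grader (angle between scoop's own z axis and vertical above 0.2 rad and height (world z) of scoop above 0.08 m and x of scoop in the frame of grader between 0 and 0.32 m and y of scoop in the frame of grader between -0.12 and 0.12 m and z of scoop in the frame of grader between 0.08 and 0.4 m), for 0.1 s.
3. the beads lie sorted: the large one in the end tray, the small one under the bars (x of large_bead in the frame of grader between -0.165 and -0.095 m and y of large_bead in the frame of grader between -0.09 and 0.09 m and z of large_bead in the frame of grader between 0 and 0.05 m and x of small_bead in the frame of grader between -0.095 and 0 m and y of small_bead in the frame of grader between -0.09 and 0.09 m and z of small_bead in the frame of grader between 0 and 0.05 m), for 0.2 s.
At the end, for the whole second after the job is handed in: The large bead rests in the grader's end tray (beyond the cross wall), the small one on the sloped floor under the bars, both at rest (slower than 50 mm/s); the scoop stands on the table, not against the grader, within 12 mm of table height and 6 degrees of upright, at rest and released (all of step 3 and linear speed of each of large_bead, small_bead below 0.05 m/s and height (world z) of scoop below 0.012 m and angle between scoop's own z axis and vertical below 0.1 rad and linear speed of scoop below 0.03 m/s and contact force between scoop and grader below 0.1 N); the robot touches nothing.
It fails at once if a bead is dropped or flung (faster than 1.8 m/s) (linear speed of any of large_bead, small_bead above 1.8 m/s).
It also fails if it takes over 61 s, if anything falls off the work surface, if the arm or the gripper's body presses on something with over 40 N, if the wrist force passes 120 N, or if a joint passes its speed limit or range.

## Working session

There is one attempt and no reset: what is moved stays moved. The work goes in short steps, Python scripts to look and compute and a tool call to move; the robot and the scene stay as the last step left them, time stands still between calls to the robot, and variables do not carry over. Pictures are saved under pics/ and viewed, at most 10 in all, crops included, and the job is handed in when it is done.

Besides the shell and the picture viewer there is one more tool, called after "Call:" as a command line: name --argument value ..., lists and objects as JSON in quotes. jog_arm: Moves the arm, as the interface text tells. Its arguments: {"type":"object","properties":{"rows":{"type":"array"},"newtons":{"type":"number"}},"required":["rows"]}

```bash
mkdir -p pics; python3 - <<'E'
from bench import r
import cv2
for n in("scene","top"):
    cv2.imwrite(f"pics/{n}0.png",r.capture(n)[:,:,::-1]); print(n,r.calibration(n))
print(r.calibration("wrist")); print(r.state())
E
```

```text
scene {'vfov': 53.03676109910894, 'cx': 271.7146552519724, 'cy': 219.87170866506415, 'position': array([0.98536876, 0.31990201, 0.55503   ]), 'rotation': array([0.20077818, 0.36892865, 0.80509037, 0.4188189 ])}
top {'vfov': 45.58278711122289, 'cx': 282.8157217291775, 'cy': 200.660519063384, 'position': array([ 0.34230659, -0.00992599,  1.03766316]), 'rotation': array([ 0.04043819, -0.049553  , -0.70101764,  0.71027004])}
{'vfov': 68.12204071773178, 'cx': 276.21381154789367, 'cy': 207.54687857086657, 'tool_from_camera': array([[-8.38017160e-04,  9.63558760e-01,  2.67495446e-01,
         7.75795355e-02],
       [ 9.99999648e-01,  7.94016666e-04,  2.72659410e-04,
        -6.43371083e-04],
       [ 5.03275211e-05,  2.67495580e-01, -9.63559086e-01,
        -1.79433884e-01],
       [ 0.00000000e+00,  0.00000000e+00,  0.00000000e+00,
         1.00000000e+00]])}
{'time_s': 0.1, 'joint_positions': array([ 1.13351744,  0.42664106,  0.07384282,  1.60652314, -0.03409941,
        1.110783  , -0.06708756]), 'joint_vel': array([ 1.09744108e-03, -1.27180772e-03, -9.15887909e-04, -1.33511217e-03,
        3.62137689e-04,  1.01715534e-03,  3.22185353e-05]), 'tau': array([ 5.29084937e-03, -9.37464809e+01,  3.67518134e+00, -4.55045879e+01,
       -4.87543351e-02,  1.68305822e-02,  9.95010760e-05]), 'eef_pos': array([ 0.1914539 , -0.64688377,  0.20487304]), 'eef_rot': array([ 9.89666263e-01,  1.43388936e-01, -1.13455140e-04, -5.35993088e-04]), 'wrist_force': array([-0.45162085,  0.318656  , -0.66086203]), 'torque': array([-0.00936423, -0.01194268, -0.02358244]), 'grip_force': 0.0, 'grip_width': 0.093638003404958}
```

View pics/top0.png

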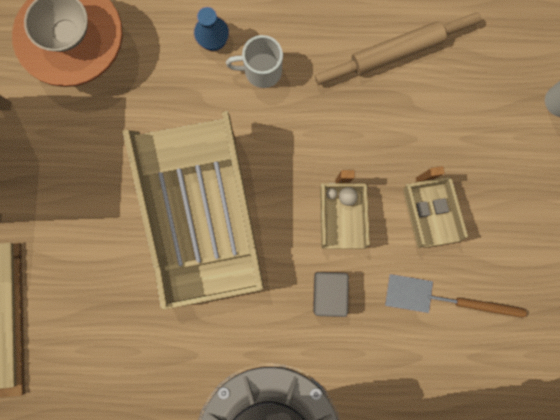

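View pics/scene0.png

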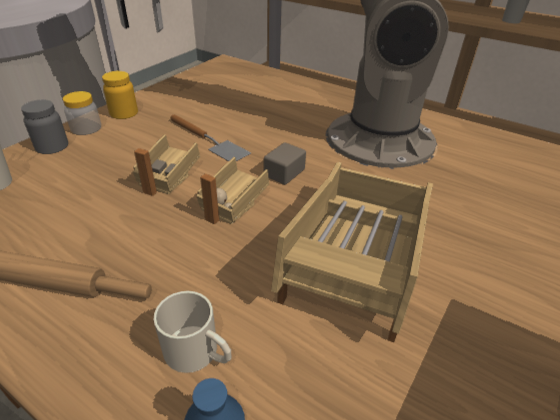

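The top view shows the bead scoop at about (345,215) px with its handle at (345,176), and the offcut scoop at (435,212). The grader's head faces up (+x) at about (185,145). I'll enlarge it to get exact pixels.

```bash
python3 - <<'E'
import cv2,numpy as np
im=cv2.imread("pics/top0.png")
a=cv2.resize(im[105:315,115:275],None,fx=2.8,fy=2.8,interpolation=cv2.INTER_CUBIC)
b=cv2.resize(im[160:260,310:380],None,fx=5,fy=5,interpolation=cv2.INTER_CUBIC)
o=np.zeros((588,800,3),np.uint8);o[:a.shape[0],:a.shape[1]]=a;o[:500,450:800]=b
cv2.imwrite("pics/z.png",o)
E
```

```text
(no output)
```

View pics/z.png

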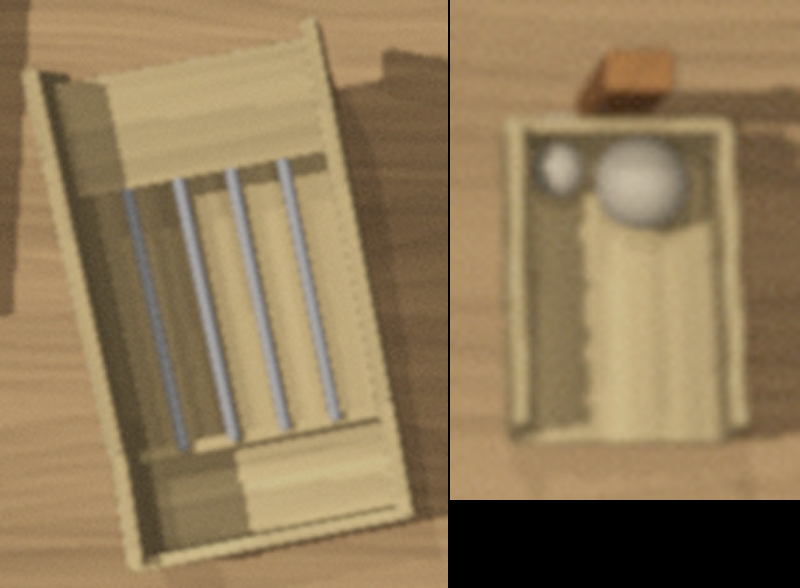

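The zoom shows the beads at the back of the scoop: small at px (332,194), large at (348,196). The handle top, wall corners and lip are clear enough to fit poses.

```bash
cat >h.py <<'E'
import numpy as np
from scipy.spatial.transform import Rotation as R
from scipy.optimize import least_squares
def proj(c,P,pos=None,rot=None):
    f=210/np.tan(np.radians(c["vfov"]/2))
    pos=c["position"] if pos is None else pos; rot=R.from_quat(c["rotation"]).as_matrix() if rot is None else rot
    q=(np.asarray(P)-pos)@rot
    return np.c_[c["cx"]+f*q[:,0]/-q[:,2],c["cy"]+f*q[:,1]/q[:,2]]
def place(p,M):
    c,s=np.cos(p[2]),np.sin(p[2]);M=np.asarray(M,float)
    return np.c_[p[0]+c*M[:,0]-s*M[:,1],p[1]+s*M[:,0]+c*M[:,1],M[:,2]]
def fit(M,uv,p0,c,**k):
    s=least_squares(lambda p:(proj(c,place(p,M),**k)-uv).ravel(),p0,loss='soft_l1')
    return s.x,(proj(c,place(s.x,M),**k)-uv).round(1)
E
python3 - <<'E'
from h import *
from bench import r
c=r.calibration("top")
M=[[.16,.091,.157],[.16,-.091,.157],[-.162,.091,.095],[-.162,-.091,.095],[.16,-.086,.115],[.085,-.086,.0963],[.085,.086,.0963]]
uv=np.array([[38,75],[312,24],[138,562],[406,514],[310,38],[325,152],[80,195]])/2.8+[115,105]
p,e=fit(M,uv,[.45,.2,.15],c);print(p,np.degrees(p[2]),e.tolist())
M=[[.086,.013,.106],[.086,-.013,.106],[.07,-.013,.106],[.07,.013,.106],[-.06,.04,.032],[-.06,-.04,.032]]
uv=np.array([[607,50],[675,52],[668,95],[605,95],[518,437],[730,440]]);uv=(uv-[450,0])/5+[310,160]
p,e=fit(M,uv,[.4,-.1,0],c);print(p,np.degrees(p[2]),e.tolist())
print("handle",place(p,[[.078,0,.106]]))
print(R.from_quat(r.state()["eef_rot"]).as_matrix().round(3))
E
```

```text
[0.44028265 0.14076359 0.20386014] 11.680325896906979 [[-1.9, -1.3], [-0.2, -1.3], [-1.1, 0.7], [0.1, -1.2], [0.1, 0.9], [2.6, 0.3], [1.1, 1.6]]
[ 0.43587627 -0.1455453   0.01935053] 1.1087035122654645 [[-0.4, 0.1], [-0.3, -0.3], [1.3, -0.6], [0.2, -0.5], [0.8, 1.3], [-1.8, 0.5]]
handle [[ 0.51386166 -0.14403605  0.106     ]]
[[ 0.959  0.284 -0.   ]
 [ 0.284 -0.959  0.001]
 [-0.    -0.001 -1.   ]]
```

Call:
jog_arm --rows '[9.4,2.3,-2,0,0,0,0,9.4,2.3,-2,0,0,0,0,9.4,2.3,-2,0,0,0,0,9.4,2.3,-2,0,0,0,0,9.4,2.3,-2,0,0,0,0,9.4,2.3,-2,0,0,0,0,9.4,2.3,-2,0,0,0,0,9.4,2.3,-2,0,0,0,0,9.4,2.3,-2,0,0,0,0,9.4,2.3,-2,0,0,0,0]'

```text
time_s: 1.1
eef_pos: [0.3557, -0.3889, 0.2053]
eef_rot: [0.99, 0.143, -0.0, -0.0]
wrist_force: [1.3, -0.0, 0.1]
grip_width: 0.0941
grip_force: 0.0
```

Call:
jog_arm --rows '[9.4,2.2,-1.9,0,0,0,0,9.4,2.2,-1.9,0,0,0,0,9.4,2.2,-1.9,0,0,0,0,9.4,2.2,-1.9,0,0,0,0,9.4,2.2,-1.9,0,0,0,0,9.4,2.2,-1.9,0,0,0,0,9.4,2.2,-1.9,0,0,0,0,9.4,2.2,-1.9,0,0,0,0,9.4,2.2,-1.9,0,0,0,0,9.4,2.2,-1.9,0,0,0,0]'

```text
time_s: 2.1
eef_pos: [0.5127, -0.1444, 0.2053]
eef_rot: [0.99, 0.143, -0.0, -0.0]
wrist_force: [0.6, 0.3, 0.3]
grip_width: 0.094
grip_force: 0.0
```

Call:
jog_arm --rows '[9.4,0,0,0,0,0,-0.13,9.4,0,0,0,0,0,-0.13,9.4,0,0,0,0,0,-0.13,9.4,0,0,0,0,0,-0.13,9.4,0,0,0,0,0,-0.13,9.4,0,0,0,0,0,-0.13,9.4,0,0,0,0,0,-0.13,9.4,0,0,0,0,0,-0.13,9.4,0,0,0,0,0,-0.13,9.4,0,0,0,0,0,-0.13]'

```text
time_s: 3.1
eef_pos: [0.5122, -0.1455, 0.2052]
eef_rot: [0.699, 0.715, -0.0, -0.0]
wrist_force: [0.1, 0.2, 0.2]
grip_width: 0.0942
grip_force: 0.0
```

```bash
python3 - <<'E'
from h import *
from bench import r
import cv2
s=r.state();cv2.imwrite("pics/w1.png",r.capture("wrist")[:,:,::-1])
Rm=R.from_quat(s["eef_rot"]).as_matrix();print(s["time_s"],s["eef_pos"],Rm.round(3),s["joint_positions"].round(2))
T=np.eye(4);T[:3,:3]=Rm;T[:3,3]=s["eef_pos"];C=T@r.calibration("wrist")["tool_from_camera"];np.save("c1.npy",C)
p=[.4359,-.1455,.0194]
M=[[.086,.013,.106],[.086,-.013,.106],[.07,-.013,.106],[.07,.013,.106],[-.06,.04,.032],[-.06,-.04,.032]]
print(proj(r.calibration("wrist"),place(p,M),C[:3,3],C[:3,:3]).round(0).tolist())
E
```

```text
3.1 [ 0.51215554 -0.14553384  0.20524565] [[-0.022  1.    -0.001]
 [ 1.     0.022  0.   ]
 [ 0.    -0.    -1.   ]] [ 0.54  0.22 -0.44  1.9   0.11  1.04  0.08]
[[287.0, 193.0], [287.0, 220.0], [270.0, 220.0], [270.0, 193.0], [156.0, 155.0], [163.0, 223.0]]
```

View pics/w1.png

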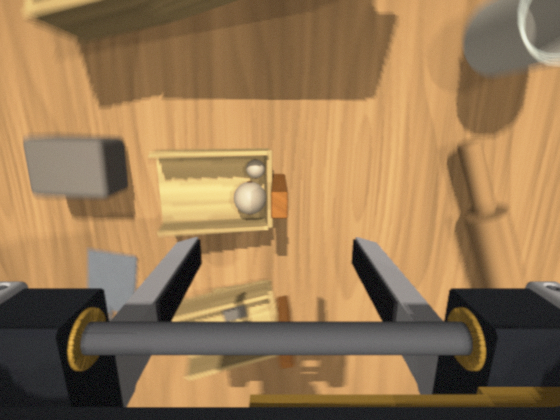

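The wrist view shows the bead scoop's handle top at px (273–288, 190–217), about 2–3 mm from the prediction. The gripper straddles it, and the beads sit at the back of the tray.

Call:
jog_arm --rows '[9.4,0.2,0.2,1.2,0,0,0,9.4,0,0,1.5,0,0,0,9.4,0,0,1.5,0,0,0,9.4,0,0,1.5,0,0,0,9.4,0,0,1.5,0,0,0,9.4,0,0,1.5,0,0,0,9.4,0,0,1.5,0,0,0,9.4,0,0,1.5,0,0,0,9.4,0,0,1.2,0,0,0,9.4,0,0,0.8,0,0,0]'

```text
time_s: 4.15
eef_pos: [0.514, -0.1433, 0.0672]
eef_rot: [0.701, 0.713, -0.0, -0.0]
wrist_force: [0.2, 0.5, 1.2]
grip_width: 0.0938
grip_force: 0.0
```

Call:
jog_arm --rows '[5,0,0,0,0,0,0,4,0,0,0,0,0,0,3,0,0,0,0,0,0,2.5,0,0,0,0,0,0,2,0,0,0,0,0,0,1.7,0,0,0,0,0,0,1.4,0,0,0,0,0,0,1,0,0,0,0,0,0,1,0,0,0,0,0,0,1,0,0,0,0,0,0]' --newtons 30

```text
time_s: 5.15
eef_pos: [0.5144, -0.1435, 0.0685]
eef_rot: [0.701, 0.713, 0.0, -0.0]
wrist_force: [0.7, -0.2, -0.1]
grip_width: 0.0175
grip_force: 0.0
```

Call:
jog_arm --rows '[0.5,0,0,0,0,0,0,0.5,0,0,0,0,0,0,0.5,0,0,0,0,0,0]' --newtons 30

```text
time_s: 5.45
eef_pos: [0.5144, -0.1435, 0.0685]
eef_rot: [0.701, 0.713, 0.0, 0.0]
wrist_force: [-0.3, 0.8, -1.4]
grip_width: 0.0159
grip_force: 30.0
```

Call:
jog_arm --rows '[0.5,0,0,-0.3,0,0,0,0.5,0,0,-0.7,0,0,0,0.5,0,0,-1,0,0,0,0.5,0,0,-1.5,0,0,0,0.5,0,0,-1.5,0,0,0,0.5,0,0,-1.5,0,0,0,0.5,0,0,-1.5,0,0,0,0.5,0,0,-1,0,0,0,0.5,0,0,-0.5,0,0,0,0.5,0,0,0,0,0,0]'

```text
time_s: 6.45
eef_pos: [0.5146, -0.1436, 0.1643]
eef_rot: [0.701, 0.713, 0.0, 0.001]
wrist_force: [-0.8, 0.1, -3.0]
grip_width: 0.0158
grip_force: 30.0
```

```bash
python3 - <<'E'
from h import *
from bench import r
def ray(c,u,v):
    f=210/np.tan(np.radians(c["vfov"]/2));d=R.from_quat(c["rotation"]).apply([(u-c["cx"])/f,-(v-c["cy"])/f,-1]);return c["position"],d
def tri(a,b):
    p,d=ray(r.calibration("top"),*a);q,e=ray(r.calibration("scene"),*b)
    s,t=np.linalg.lstsq(np.c_[d,-e],q-p,rcond=None)[0];return (p+s*d).round(3),(q+t*e).round(3)
print("vase top",tri((207,17),(210,388)));print("mug rim",tri((264,54),(186,312)))
print(R.from_quat(r.state()["eef_rot"]).as_matrix().round(3))
E
```

```text
vase top (array([0.825, 0.133, 0.104]), array([0.825, 0.133, 0.104]))
mug rim (array([0.758, 0.02 , 0.086]), array([0.754, 0.026, 0.084]))
[[-0.017  1.     0.001]
 [ 1.     0.017 -0.   ]
 [-0.     0.001 -1.   ]]
```

Call:
jog_arm --rows '[0.5,0,0,-1,0,0,0,0.5,0,0,-1.5,0,0,0,0.5,0,0,-1.5,0,0,0,0.5,0,0,-1.5,0,0,0,0.5,0,0,-1.5,0,0,0,0.5,0,0,-1.5,0,0,0,0.5,0,0,-1,0,0,0,0.5,0,0,-0.5,0,0,0,0.5,0,0,0,0,0,0]'

```text
time_s: 7.35
eef_pos: [0.5145, -0.1435, 0.2638]
eef_rot: [0.701, 0.713, 0.0, 0.0]
wrist_force: [-0.2, 0.7, -3.1]
grip_width: 0.0161
grip_force: 30.0
```

Call:
jog_arm --rows '[0.5,0.6,0.37,0,0,0,0,0.5,1.2,0.74,0,0,0,0,0.5,1.8,1.1,0,0,0,0,0.5,2.2,1.35,0,0,0,0,0.5,2.2,1.35,0,0,0,0,0.5,2.2,1.35,0,0,0,0,0.5,2.2,1.35,0,0,0,0,0.5,2.2,1.35,0,0,0,0,0.5,2.2,1.35,0,0,0,0,0.5,2.2,1.35,0,0,0,0]'

```text
time_s: 8.35
eef_pos: [0.6282, 0.0509, 0.2628]
eef_rot: [0.701, 0.713, -0.0, -0.001]
wrist_force: [-0.4, -0.7, -2.7]
grip_width: 0.0159
grip_force: 30.0
```

Call:
jog_arm --rows '[0.5,2.2,1.35,0,0,0,0,0.5,2.2,1.35,0,0,0,0,0.5,2.2,1.35,0,0,0,0,0.5,2.2,1.35,0,0,0,0,0.5,2.2,1.35,0,0,0,0,0.5,1.8,1.1,0,0,0,0,0.5,1.2,0.74,0,0,0,0,0.5,0.9,0.6,0,0,0,0,0.5,0,0,0,0,0,0]'

```text
time_s: 9.25
eef_pos: [0.7171, 0.2006, 0.2628]
eef_rot: [0.701, 0.714, -0.0, -0.001]
wrist_force: [-0.7, -1.0, -3.3]
grip_width: 0.0157
grip_force: 30.0
```

Call:
jog_arm --rows '[0.5,0,0,0,0,0,-0.01,0.5,0,0,0,0,0,-0.02,0.5,0,0,0,0,0,-0.025,0.5,0,0,0,0,0,-0.025,0.5,0,0,0,0,0,-0.025,0.5,0,0,0,0,0,-0.025,0.5,0,0,0,0,0,-0.025,0.5,0,0,0,0,0,-0.02,0.5,0,0,0,0,0,-0.01,0.5,0,0,0,0,0,0]'

```text
time_s: 10.25
eef_pos: [0.7171, 0.199, 0.2635]
eef_rot: [0.632, 0.775, 0.0, -0.0]
wrist_force: [-0.2, -0.6, -3.6]
grip_width: 0.0159
grip_force: 30.0
```

```bash
python3 - <<'E'
from h import *
from bench import r
import cv2
s=r.state();a=r.capture("scene");b=r.capture("wrist");cv2.imwrite("pics/p1.png",np.hstack([cv2.resize(a,(400,300)),cv2.resize(b,(400,300))])[:,:,::-1])
Rm=R.from_quat(s["eef_rot"]).as_matrix()
p=s["eef_pos"];g=R.from_euler('z',.2039);o=[.4403,.1408,0]
lip=p+Rm@np.array([0,-.138,.036])
print(s["time_s"],p,Rm.round(3));print("lip in grader",g.inv().apply(lip-o))
E
```

```text
10.25 [0.7170893  0.19898268 0.26346891] [[-0.201  0.98  -0.   ]
 [ 0.98   0.201  0.   ]
 [ 0.    -0.    -1.   ]]
lip in grader [0.14483609 0.00115038 0.22747243]
```

View pics/p1.png

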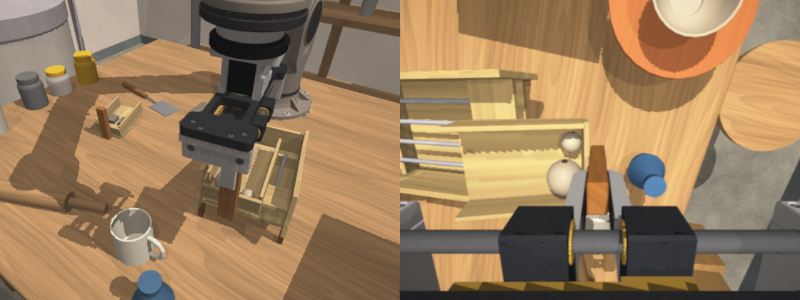

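The scoop is held level with its lip over the landing board, and both beads are at its back. Next I lower it and tip slowly about the lip.

Call:
jog_arm --rows '[0.5,0,0,0.5,0,0,0,0.5,0,0,1,0,0,0,0.5,0,0,1,0,0,0,0.5,0,0,1,0,0,0,0.5,0,0,1,0,0,0,0.5,0,0,1,0,0,0,0.5,0,0,1,0,0,0,0.5,0,0,1,0,0,0,0.5,0,0,0.5,0,0,0,0.5,0,0,0,0,0,0]'

```text
time_s: 11.35
eef_pos: [0.7168, 0.1988, 0.1826]
eef_rot: [0.632, 0.775, -0.0, -0.0]
wrist_force: [-0.1, 0.2, -2.0]
grip_width: 0.0158
grip_force: 30.0
```

Call:
jog_arm --rows '[0.5,0,-0.11,-0.41,-0.03,0,0,0.5,0,-0.11,-0.41,-0.03,0,0,0.5,0,-0.11,-0.41,-0.03,0,0,0.5,0,-0.11,-0.41,-0.03,0,0,0.5,0,-0.11,-0.41,-0.03,0,0,0.5,0,-0.055,-0.21,-0.015,0,0,0.5,0,-0.055,-0.21,-0.015,0,0,0.5,0,-0.055,-0.21,-0.015,0,0,0.5,0,-0.055,-0.21,-0.015,0,0,0.5,0,-0.055,-0.21,-0.015,0,0]'

```text
time_s: 12.35
eef_pos: [0.706, 0.1967, 0.2135]
eef_rot: [0.628, 0.77, 0.087, 0.071]
wrist_force: [-0.3, 0.0, -2.4]
grip_width: 0.0159
grip_force: 30.0
```

Call:
jog_arm --rows '[0.5,0,-0.055,-0.21,-0.015,0,0,0.5,0,-0.055,-0.21,-0.015,0,0,0.5,0,-0.055,-0.21,-0.015,0,0,0.5,0,-0.055,-0.21,-0.015,0,0,0.5,0,-0.055,-0.21,-0.015,0,0,0.5,0,-0.055,-0.21,-0.015,0,0,0.5,0,-0.055,-0.21,-0.015,0,0,0.5,0,-0.055,-0.21,-0.015,0,0,0.5,0,-0.055,-0.21,-0.015,0,0,0.5,0,-0.055,-0.21,-0.015,0,0]'

```text
time_s: 13.35
eef_pos: [0.6948, 0.1944, 0.2322]
eef_rot: [0.621, 0.761, 0.145, 0.118]
wrist_force: [-0.7, -0.8, -1.8]
grip_width: 0.0159
grip_force: 30.0
```

```bash
python3 - <<'E'
from h import *
from bench import r
import cv2
s=r.state();a=r.capture("scene");b=r.capture("wrist");cv2.imwrite("pics/p2.png",np.hstack([cv2.resize(a,(400,300)),cv2.resize(b,(400,300))])[:,:,::-1])
Rm=R.from_quat(s["eef_rot"]).as_matrix()
p=s["eef_pos"];g=R.from_euler('z',.2039);o=[.4403,.1408,0]
lip=p+Rm@np.array([0,-.138,.036])
print(s["time_s"],p,Rm.round(3),s["wrist_force"]);print("lip in grader",g.inv().apply(lip-o))
E
```

```text
13.35 [0.69484511 0.1944049  0.23218898] [[-0.201  0.911  0.36 ]
 [ 0.98   0.186  0.074]
 [ 0.     0.368 -0.93 ]] [-0.68617057 -0.750537   -1.83891536]
lip in grader [0.14501573 0.00118573 0.14799007]
```

View pics/p2.png

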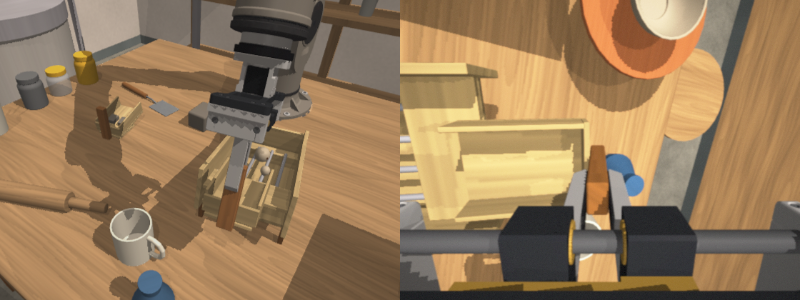

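The tilted scoop is empty, and both beads are already out, rolling down the bars. I level the scoop, lift it and check the grader.

Call:
jog_arm --rows '[0.5,0,0,0,0.0375,0,0,0.5,0,0,0,0.0375,0,0,0.5,0,0,0,0.0375,0,0,0.5,0,0,0,0.0375,0,0,0.5,0,0,0,0.0375,0,0,0.5,0,0,0,0.0375,0,0,0.5,0,0,0,0.0375,0,0,0.5,0,0,0,0.0375,0,0,0.5,0,0,0,0.0375,0,0,0.5,0,0,0,0.0375,0,0]'

```text
time_s: 14.45
eef_pos: [0.6951, 0.1944, 0.2319]
eef_rot: [0.632, 0.775, -0.0, -0.001]
wrist_force: [0.9, 0.4, -2.7]
grip_width: 0.016
grip_force: 30.0
```

Call:
jog_arm --rows '[0.5,0,0,-1,0,0,0,0.5,0,0,-1.5,0,0,0,0.5,-1.5,0,-1,0,0,0,0.5,-3,-1.5,0,0,0,0.0,0.5,-3,-1.5,0,0,0,0,0.5,-3,-1.5,0,0,0,0,0.5,-3,-1.5,0,0,0,0,0.5,-3,-1.5,0,0,0,0,0.5,-3,-1.5,0,0,0,0,0.5,-3,-1.5,0,0,0,0]'

```text
time_s: 15.45
eef_pos: [0.6367, -0.0494, 0.2686]
eef_rot: [0.633, 0.775, 0.0, 0.001]
wrist_force: [0.5, 0.0, -2.1]
grip_width: 0.0158
grip_force: 30.0
```

```bash
python3 - <<'E'
from h import *
from bench import r
import cv2
s=r.state();a=r.capture("scene");b=r.capture("top")
cv2.imwrite("pics/p3.png",np.hstack([cv2.resize(a[150:360,240:480],(400,350)),cv2.resize(b[100:310,100:340],(400,350))])[:,:,::-1])
Rm=R.from_quat(s["eef_rot"]).as_matrix()
p=s["eef_pos"];print(s["time_s"],p,Rm.round(3));print("to original grasp, tool axes cm",100*Rm.T@(np.array([.5144,-.1435,.0685])-p))
E
```

```text
15.45 [ 0.63674602 -0.04936785  0.26858024] [[-0.2    0.98   0.002]
 [ 0.98   0.2   -0.001]
 [-0.001  0.002 -1.   ]]
to original grasp, tool axes cm [ -6.75066115 -13.9142734   19.98591297]
```

View pics/p3.png

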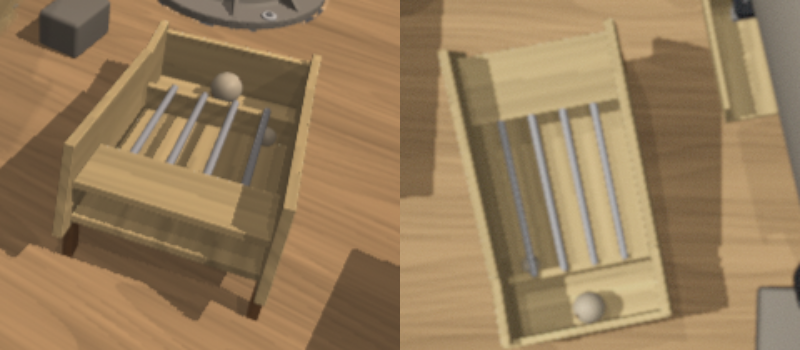

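The large bead is in the end tray (right panel, 590,306). The small one looks to be at the cross wall, next to a bar (532,265). I'll triangulate both while returning the scoop.

```bash
python3 - <<'E'
from h import *
from bench import r
def ray(c,u,v):
    f=210/np.tan(np.radians(c["vfov"]/2));d=R.from_quat(c["rotation"]).apply([(u-c["cx"])/f,-(v-c["cy"])/f,-1]);return c["position"],d
for n,a,b in(("large",(214,283.6),(376,201.6)),("small",(179.5,259),(399,231))):
    p,d=ray(r.calibration("top"),*a);q,e=ray(r.calibration("scene"),*b)
    s,t=np.linalg.lstsq(np.c_[d,-e],q-p,rcond=None)[0]
    for w in(p+s*d,q+t*e):print(n,R.from_euler('z',-.2039).apply(w-[.4403,.1408,0]).round(3))
E
```

```text
large [-0.14  -0.     0.031]
large [-0.14   0.003  0.031]
small [-0.079  0.061  0.022]
small [-0.079  0.062  0.023]
```

Call:
jog_arm --rows '[0.5,-0.7,-1.4,0,0,0,0,0.5,-0.7,-1.4,0,0,0,0,0.5,-0.7,-1.4,0,0,0,0,0.5,-0.7,-1.4,0,0,0,0,0.5,-0.7,-1.4,0,0,0,0,0.5,-0.7,-1.4,0,0,0,0,0.5,-0.7,-1.4,0,0,0,0,0.5,-0.7,-1.4,0,0,0,0,0.5,-0.7,-1.4,0,0,0,0,0.5,-0.5,-1.3,0,0,0,0]'

```text
time_s: 16.55
eef_pos: [0.5136, -0.1425, 0.2669]
eef_rot: [0.632, 0.775, -0.0, -0.0]
wrist_force: [0.1, 0.2, -2.1]
grip_width: 0.0157
grip_force: 30.0
```

Call:
jog_arm --rows '[0.5,0,0,1.8,0,0,0.0187,0.5,0,0,2,0,0,0.0187,0.5,0,0,2,0,0,0.0187,0.5,0,0,2,0,0,0.0187,0.5,0,0,2,0,0,0.0187,0.5,0,0,2,0,0,0.0187,0.5,0,0,2,0,0,0.0187,0.5,0,0,2,0,0,0.0187,0.5,0,0,1.5,0,0,0.0187,0.5,0,0,0.7,0,0,0.0187]'

```text
time_s: 17.55
eef_pos: [0.5137, -0.1417, 0.0858]
eef_rot: [0.702, 0.712, -0.0, -0.001]
wrist_force: [-1.1, 0.3, -1.7]
grip_width: 0.0157
grip_force: 30.0
```

Call:
jog_arm --rows '[0.5,0,0,0.5,0,0,0,0.5,0,0,0.4,0,0,0,0.5,0,0,0.3,0,0,0,0.5,0,0,0.2,0,0,0,0.5,0,0,0.1,0,0,0,0.5,0,0,0.1,0,0,0,0.5,0,0,0,0,0,0,0.5,0,0,0,0,0,0]'

```text
time_s: 18.35
eef_pos: [0.5147, -0.1415, 0.0711]
eef_rot: [0.702, 0.712, 0.0, 0.0]
wrist_force: [-0.6, 0.2, -2.3]
grip_width: 0.0156
grip_force: 30.0
```

Call:
jog_arm --rows '[0.5,0,0,0.1,0,0,0,0.5,0,0,0.1,0,0,0,0.5,0,0,0.05,0,0,0,0.5,0,0,0,0,0,0,0.5,0,0,0,0,0,0]'

```text
time_s: 18.85
eef_pos: [0.5146, -0.1415, 0.0685]
eef_rot: [0.702, 0.712, 0.0, -0.0]
wrist_force: [-0.2, -0.5, -0.1]
grip_width: 0.0163
grip_force: 30.0
```

Touchdown: the wrist force is back to zero. Next I release and retreat.

Call:
jog_arm --rows '[2,0,0,0,0,0,0,2.5,0,0,0,0,0,0,3.5,0,0,0,0,0,0,5,0,0,0,0,0,0,6,0,0,0,0,0,0,6,0,0,0,0,0,0,6,0,0,-0.5,0,0,0,6,0,0,-1,0,0,0,6,0,0,-1.5,0,0,0,6,0,0,-1.5,0,0,0]'

```text
time_s: 19.85
eef_pos: [0.5149, -0.1415, 0.1151]
eef_rot: [0.702, 0.712, 0.0, 0.0]
wrist_force: [0.1, -0.7, 1.0]
grip_width: 0.0599
grip_force: 0.0
```

Call:
jog_arm --rows '[6,0,0,-1.5,0,0,0,6,0,0,-1.5,0,0,0,6,0,0,-1.5,0,0,0,6,0,0,-1.5,0,0,0,6,0,0,-1.5,0,0,0,6,0,0,-1.5,0,0,0,6,0,0,-1,0,0,0,6,0,0,0,0,0,0,6,0,0,0,0,0,0]'

```text
time_s: 20.75
eef_pos: [0.5145, -0.1416, 0.2133]
eef_rot: [0.702, 0.712, -0.0, -0.0]
wrist_force: [-0.4, 0.5, -0.8]
grip_width: 0.0601
grip_force: 0.0
```

```bash
python3 - <<'E'
import numpy as np,cv2
from bench import r
a=r.capture("scene");b=r.capture("wrist")
cv2.imwrite("pics/p4.png",np.hstack([cv2.resize(a,(400,300)),cv2.resize(b,(400,300))])[:,:,::-1])
E
```

```text
(no output)
```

View pics/p4.png

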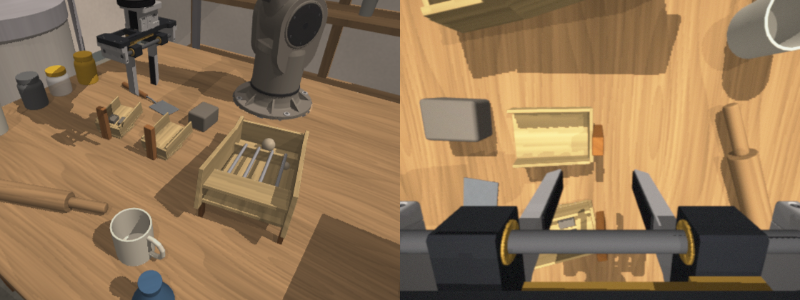

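The scoop stands upright, empty and released. The large bead is in the tray at (269,145) and the small one is under the bars at (285,163).

```bash
python3 -c "
from bench import r
print(r.sign_off())"
```

```text
the job is handed in; nothing more can be done
None
```

I handed the job in at about 21 s, though the sign-off returned no verdict: the large bead is in the end tray, the small one is under the bars, and the empty scoop stands upright on the table, released.

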